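# Sweep up plaster offcuts and tip the dustpan so they gather in its back corner

### The arm

A 7-joint arm with a two-finger parallel gripper is mounted at the origin on a cart in front of the work surface, level with it; the furniture and walls round the work are solid. World frame = base frame: x ahead of the robot, y to its left, z up, the work surface at z = 0. Lengths are in m, angles in rad, forces in N, time in s.
With the tool pointing down it reaches from about 0.425 to 0.925 m from the base axis. Payload 6.8 kg.
Tool frame: the origin (TCP) lies midway between the tips of the shut fingers; the grasp point (between the pads) lies 19 mm behind it (grip_point_offset is the z of the grasp point in the tool frame, in m); z points along the fingers, y is the line along which they close (so a half turn about z gives the same grasp; the last joint's range is limited). The gripper opens to 85 mm and grips with 20 to 120 N. Pads are 22 mm wide; open, the fingers measure 114 mm over their backs; the gripper's body (76 mm by 85 mm) begins 54 mm behind the grasp point. The pads swing forward as they close: fully open they stand 13 mm farther back than shut.
Start: joints at [1.129, 0.477, 0.022, 1.555, -0.011, 1.109, -0.083], TCP at [0.221, -0.638, 0.231] pointing down, gripper open.
Joint ranges: [-2.96, 2.96], [-0.34, 2.1], [-1.41, 1.46], [0.24, 2.44], [-1.37, 4.51], [0.17, 1.92], [-2.96, 2.96]. Speed limits (rad/s): [2.39, 2.39, 3.14, 3.14, 3.14, 3.14, 3.14].

### API

Orientations are given as a rotation vector (axis times angle).
In Python, from bench import get_obs, grab_frame, calibration, hand_in, grip_point_offset gives the robot as it stands.
- The arm moves only by the shell command python3 -m pendant 'ROWS' [OPENING] [FORCE]. ROWS is a JSON object of lists of equal length, an entry for each row: "translation": the shift along the world's x, y, z in units of 25 mm (1.0 is 25 mm), a list of three; "delta_rot": the turn, a rotation vector about the world's x, y, z in units of 5 degrees (1.0 is 5 degrees), a list of three. In form: {"translation": [[dx, dy, dz], ...], "delta_rot": [[rx, ry, rz], ...]}. A call has 1 to 12 rows; each row is the pose to reach, as a shift and turn from the pose commanded when the call began; what a row does not reach only later rows make up. A row lasts 1/8 s, in which the tool goes at most 62.5 mm and 10.7 degrees, less where a joint would pass 70% of its speed; a pose out of reach is approached as far as the arm can. A call with a gripper value outside its range is refused whole. OPENING is the opening, from 0 (shut) to 1 (fully open), set as the call begins (- or left out, the last holds). The fingers move at their own pace and stop on an object; FORCE is the grip in N (left out, the last holds). Time passes only in rows, so rows that repeat a pose let the fingers close. It gives the time, the measured TCP pose, the force, the opening and the grip force at its end, in the units of the state.
- get_obs(): the state, without advancing time (a new reading comes with each control period).
- grab_frame(name): name is "scene" or "side" or "wrist"; returns (picture, depth): 480x640x3 uint8, red, green, blue; 480x640 float32, m along the optical axis (not along the pixel's ray), 0 where there is no reading.
- calibration(name): a dict with "K" (3x3 intrinsics, pixels), "rvec" (rotation vector, rad) and "tvec" (3), from world to camera coordinates, as OpenCV has them. Camera axes: x right, y down, z forward; pixel columns grow to the right and rows downward; lengths in m; the calibration is good to about 2 mm. The wrist camera is an equidistant fisheye: a pixel r from the principal point sees the ray r / f radians off the axis. A picture is of the moment at which its call begins: read the wrist's pose just before it. calibration takes no time and is no camera call; for the wrist camera it gives the pose at the moment of the call.
- hand_in(): hands the job in; it is judged then, once.
The state is a dict: "clock": time; "joints": joint angles; "qvel": joint speeds; "tau": joint torques, N m; "tcp_pos": TCP position; "orientation": TCP orientation; "contact_force": force on the tool from outside, world axes, zero at the start; "moment": the same for the moment, N m; "grip_width": finger opening in m; "gripper_force": force on a finger pad.
Only numpy, scipy, OpenCV 4.12 (cv2) and the standard library are available. Lean on these libraries where they do the work, as an engineer would, in place of code of your own. Each camera call takes 0.05 s, during which the arm holds its last target. There are 200 camera calls.

### The job

Sweep the three plaster offcuts lying in front of the blue dustpan into it with the bench brush (do not handle the offcuts themselves), and stand the brush back down on its bristles on the desk, clear of the pan. Then take the pan by its grip tab, lift that front corner so that the pan tips back, about 30 degrees, onto the back corner diagonally opposite and all three offcuts slide together into that corner, and finish still holding the pan tipped like that, steady, so that I can lift the offcuts out in one handful; leave the other things on the desk where they are.

Things in the scene. Friction and masses are not known exactly. Their poses are not given: they have to be found in the camera images.
- dustpan: Loose blue plastic dustpan, 0.36 kg, flat on the desk. Origin under its middle, z up. 150 mm deep (x): open mouth at x = -75 mm, back wall at +75; 190 mm wide (y): side walls at -95 and +95. Walls 4 mm thick, 40 high, rim bead 8.4 thick, top at 44. Floor 4 mm. Underside with anti-slip strips. At the start the mouth looks to the robot's left, turned 2 to 19 degrees away from the robot.
- pan_tab (a point): Point in the upper half of the pan's grip tab, at (-39, 91, 64) mm in the pan's frame; axes as the pan's. The tab is an upright blue plate with thin black ridges on the side wall farther from the robot, near the mouth: 46 mm long (pan x), 12 mm thick (pan y), from 30 to 76 mm above the desk. Take it across its 12 mm thickness.
- pan_mouth (a point): Middle of the mouth edge, on the desk, (-75, 0, 0) mm in the pan's frame; axes as the pan's. 182 mm clear between the side walls. Over the first 28 mm behind the edge the floor is a wedge-shaped lip that rises from the desk to 4 mm.
- pan_corner (a point): Inside bottom corner where the offcuts must gather: back wall and the side wall without the tab, diagonally opposite the tab, (71, -91, 4) mm in the pan's frame. The inside is slippery (friction about 0.15): offcuts start to slide at about 9 degrees of tip, but slide along a wall into the corner only at some 25 to 35 degrees.
- pan_back_far (a point): The other inside bottom back corner, on the tab's side, (71, 91, 4) mm in the pan's frame.
- pan_front_near (a point): Floor point at the mouth on the side without the tab, (-75, -91, 4) mm in the pan's frame.
- bench_brush: Loose counter brush, 0.16 kg, standing on its bristles. Origin under the middle of the bristle block, z up, handle to -x. Dark stiff bristle block 130 (x) x 30 mm, 40 high; wooden back 140 x 32 mm from z = 40 to 60; handle about 20 thick, axis from z = 51 at x = -64 to z = 64 at x = -162 mm. At the start the handle points roughly to the robot's left (world +y).
- brush_back (a point): Middle of the top of the brush's wooden back, (0, 0, 60) mm in the brush's frame; axes as the brush's. Held across the 32 mm of the wooden back it balances near brush x = -25 mm. With its bristles 5 to 8 mm above the desk the brush passes over the pan's floor and its handle over the side wall (not over the tab).
- offcut_a: Plaster offcut, an off-white, faceted broken lump 36 x 27 x 21 mm, 0.025 kg. Origin at the centre of its underside, z up at the start. The three offcuts start 30 to 90 mm in front of the mouth edge (centres), within 62 mm of the pan's middle line; which is where varies.
- offcut_b: Plaster offcut like offcut_a, 31 x 26 x 19 mm, 0.025 kg. Origin at the centre of its underside.
- offcut_c: Plaster offcut like offcut_a, 29 x 28 x 22 mm, 0.025 kg. Origin at the centre of its underside.
- amber_bottle: Bystander: amber glass bottle with black cap, 42 mm across, 95 mm high, at the front left. Origin under it.
- glass_dish: Bystander: small glass dappen dish, 38 mm across, 27 mm high, beside the amber bottle. Origin under it.
- steel_bowl: Bystander: small steel bowl, 95 mm across, 47 mm high, on the left. Origin under it.
- tooth_model: Bystander: plaster model of a dental arch, 54 x 68 x 35 mm, at the front left. Origin under it. It is no offcut.
- blue_spatula: Bystander: spatula with blue handle, 235 mm long, 17 mm high, lying behind the pan. Origin under it.
Things that resemble listed ones, but are neither listed nor needed, are in the scene too. What is shaped like the offcut_a but brown is not meant.

How it is judged:
By the outcome, as a careful person would: the job done as asked, in the order asked, and still so for the second after the job is handed in, while the arm keeps its last pose, push and grip.
It also fails if it takes over 54 s, if anything falls off the work surface, if the arm or the gripper's body presses on something with over 40 N, if the wrist force passes 120 N, or if a joint passes its speed limit or range.

## Working session

There is one attempt and no reset: what is moved stays moved. The work goes in short steps, Python scripts to look and compute and a shell command to move; the robot and the scene stay as the last step left them, time stands still between calls to the robot, and variables do not carry over. Pictures are saved under pics/ and viewed, at most 10 in all, crops included, and the job is handed in when it is done.

```bash
ls; mkdir -p pics; cat > h.py <<'E'
import numpy as np, cv2
from bench import *
def cast(cal,uv,z):
    K=np.array(cal["K"]);R=cv2.Rodrigues(np.array(cal["rvec"],float))[0];t=np.array(cal["tvec"],float).ravel()
    uv=np.atleast_2d(uv).astype(float)
    d=np.c_[uv,np.ones(len(uv))]@np.linalg.inv(K).T@R
    c=-R.T@t
    return c+d*((z-c[2])/d[:,2])[:,None]
def cloud(cal,dep):
    K=np.array(cal["K"]);R=cv2.Rodrigues(np.array(cal["rvec"],float))[0];t=np.array(cal["tvec"],float).ravel()
    v,u=np.mgrid[:480,:640]
    p=np.stack([(u-K[0,2])/K[0,0]*dep,(v-K[1,2])/K[1,1]*dep,dep],-1)
    return (p-t)@R
E
python3 - <<'E'
from h import *
print(get_obs(),grip_point_offset)
for n in("scene","side"):
    im,d=grab_frame(n);c=calibration(n);np.savez(f"{n}.npz",im=im,d=d);cv2.imwrite(f"pics/{n}0.png",im[...,::-1])
    R=cv2.Rodrigues(np.array(c["rvec"],float))[0];print(n,-R.T@np.array(c["tvec"]).ravel(),c["K"],(d>0).mean())
E
```

```text
pics
{'clock': 0.0, 'joints': array([ 1.12891864,  0.47779311,  0.02233163,  1.55643855, -0.01147164,
        1.10930258, -0.08311913]), 'qvel': array([-8.52933214e-04,  6.56193876e-04,  6.56231567e-05, -4.83980310e-04,
        5.81534638e-05,  5.34747902e-04, -9.70268866e-04]), 'tau': array([-3.62901237e-04, -5.96467888e+01,  1.60788383e+00, -2.81202292e+01,
        1.24152331e-02,  9.30056238e-03, -5.33554658e-05]), 'tcp_pos': array([ 0.2209312 , -0.63719982,  0.23033571]), 'orientation': array([-3.09620726e+00, -5.21609494e-01,  7.12947768e-04]), 'contact_force': array([0.59276   , 0.57649338, 0.23358828]), 'moment': array([ 0.02054839, -0.06697482,  0.00961077]), 'gripper_force': 0.0, 'grip_width': 0.08553996758217196} -0.0187
scene [-0.02421658  1.11932627  0.79793911] [[562.70734094   0.         328.53999998]
 [  0.         562.70734094 243.40182426]
 [  0.           0.           1.        ]] 0.9960319010416666
side [0.09691135 0.82169396 0.52565098] [[464.8956803    0.         326.76253574]
 [  0.         464.8956803  237.950979  ]
 [  0.           0.           1.        ]] 0.9960319010416666
```

View pics/scene0.png

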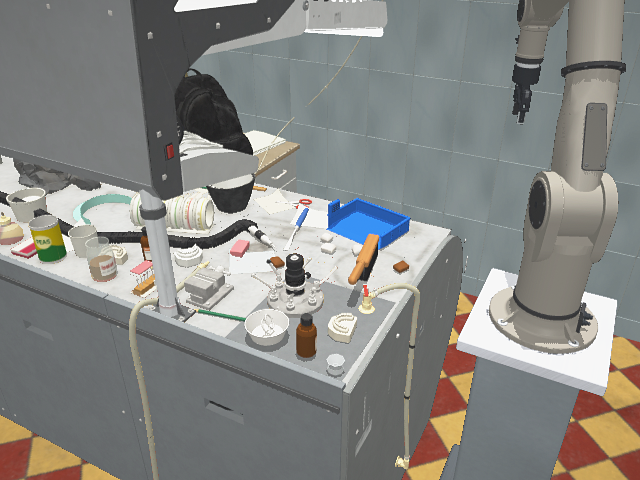

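View pics/side0.png

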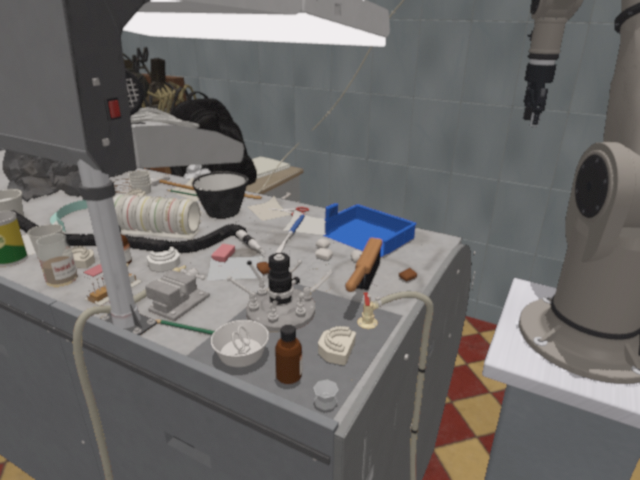

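The scene view shows the blue pan at about (370,222) with its tab at (334,210). The brush is at (367,258) with its handle towards the camera. White lumps are at (327,239) and (328,248), with a possible third at about (357,252). Brown lumps at (277,262) and (401,267) are decoys. I'll enlarge the area and measure.

```bash
python3 - <<'E'
from h import *
a=[]
for n,(x0,y0,x1,y1) in (("scene",(260,185,420,305)),("side",(260,195,420,315))):
    im=np.load(n+".npz")["im"][...,::-1];a.append(cv2.resize(im[y0:y1,x0:x1],(640,480),interpolation=cv2.INTER_CUBIC)[:, :])
cv2.imwrite("pics/crop.png",cv2.resize(np.vstack(a),(800,1200))[:1200] if 0 else cv2.resize(np.hstack(a),(800,300)))
cv2.imwrite("pics/cropA.png",a[0])
for n in("scene","side"):
    f=np.load(n+".npz");im,d=f["im"],f["d"];cal=calibration(n);P=cloud(cal,d)
    hsv=cv2.cvtColor(im,cv2.COLOR_RGB2HSV)
    ws=(P[...,0]>.2)&(P[...,0]<1)&(P[...,1]>-.6)&(P[...,1]<.5)
    # blue
    m=(hsv[...,0]>100)&(hsv[...,0]<125)&(hsv[...,1]>150)&ws
    k,l,s,c=cv2.connectedComponentsWithStats(m.astype(np.uint8))
    j=1+np.argmax(s[1:,4]);q=P[l==j];print(n,"pan px",s[j],"bounds",q.min(0).round(3),q.max(0).round(3))
    rim=q[(q[:,2]>.036)&(q[:,2]<.050)];r=cv2.minAreaRect((rim[:,:2]*1000).astype(np.float32));print(" rim rect mm",r)
    tab=q[q[:,2]>.056];print(" tab",len(tab),tab.mean(0).round(3),cv2.minAreaRect((tab[:,:2]*1000).astype(np.float32)))
    # brush orange wood
    m=(hsv[...,0]<18)&(hsv[...,1]>140)&(hsv[...,2]>90)&ws&(P[...,2]>.03)
    k,l,s,c=cv2.connectedComponentsWithStats(m.astype(np.uint8))
    for j in range(1,k):
        if s[j,4]>60:
            q=P[l==j];print(" wood",s[j],q.mean(0).round(3),q.min(0).round(3),q.max(0).round(3),cv2.minAreaRect((q[:,:2]*1000).astype(np.float32)))
    # whites low lumps
    m=(hsv[...,1]<60)&ws&(P[...,2]>.008)&(P[...,2]<.04)
    k,l,s,c=cv2.connectedComponentsWithStats(m.astype(np.uint8),connectivity=4)
    for j in range(1,k):
        if s[j,4]>20 and s[j,4]<1500:
            q=P[l==j];print(" white",s[j],q.mean(0).round(3),q.min(0).round(3),q.max(0).round(3))
E
```

```text
scene pan px [ 327  198   84   52 2626] bounds [ 0.407 -0.302 -0.004] [ 0.686 -0.1    0.078]
 rim rect mm ((514.59326171875, -193.54605102539062), (143.98712158203125, 196.18362426757812), 77.07852935791016)
 tab 81 [ 0.612 -0.165  0.067] ((613.8175659179688, -168.7489471435547), (44.56603240966797, 15.52541446685791), 77.84211730957031)
 wood [167 145   7  14  64] [0.706 0.354 0.393] [0.702 0.347 0.38 ] [0.709 0.364 0.404] ((705.9716186523438, 355.207275390625), (16.623308181762695, 7.046643257141113), 83.20021057128906)
 wood [349 234  30  50 555] [0.425 0.038 0.061] [ 0.396 -0.076  0.045] [0.461 0.161 0.076] ((426.4476318359375, 42.0357666015625), (30.455665588378906, 240.31228637695312), 10.765438079833984)
 wood [297 323  19  25 229] [0.411 0.358 0.064] [0.396 0.334 0.032] [0.434 0.369 0.077] ((413.5032958984375, 352.82452392578125), (36.508365631103516, 31.178537368774414), 28.376081466674805)
 white [213 198  37  14 238] [ 0.913 -0.087  0.025] [ 0.882 -0.151  0.008] [ 0.971 -0.058  0.04 ]
 white [298 203   8   6  26] [ 0.744 -0.207  0.011] [ 0.733 -0.219  0.008] [ 0.754 -0.192
[... 2976 characters left out ...]
  8  12  52] [0.851 0.273 0.019] [0.844 0.259 0.009] [0.875 0.283 0.03 ]
 white [147 287  63  32 832] [0.698 0.297 0.018] [0.677 0.23  0.008] [0.748 0.331 0.04 ]
 white [133 289  13  13  90] [0.791 0.308 0.014] [0.786 0.291 0.008] [0.801 0.324 0.018]
 white [375 300  13   8  46] [0.349 0.134 0.037] [0.341 0.118 0.031] [0.356 0.146 0.04 ]
 white [147 317   8   7  30] [0.712 0.355 0.01 ] [0.704 0.347 0.008] [0.725 0.36  0.013]
 white [ 318  326   37   37 1005] [0.374 0.261 0.025] [0.349 0.216 0.008] [0.409 0.287 0.039]
 white [300 360   2  15  29] [0.395 0.343 0.026] [0.394 0.339 0.009] [0.397 0.347 0.039]
 white [313 379  25  29 533] [0.338 0.367 0.021] [0.321 0.348 0.008] [0.356 0.384 0.031]
```

View pics/cropA.png

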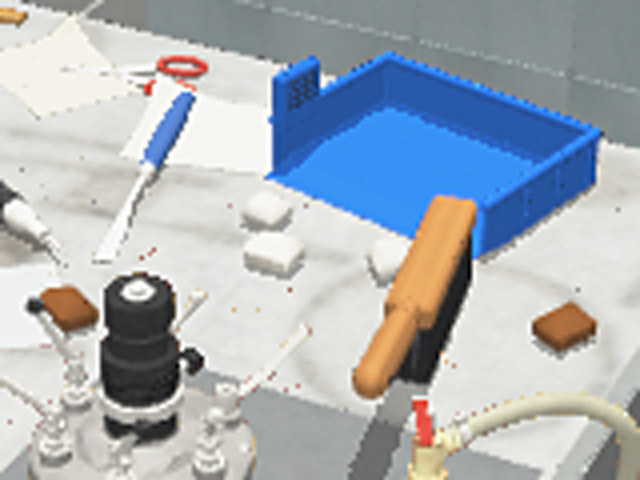

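Enlarged crop: the white lumps at crop (267,210), (274,254) and (388,258) are the offcuts. They are off-white and 45 to 85 mm in front of the mouth. The brown ones at (70,308) and (565,326) don't match. Next I check for obstacles around the planned sweep start and work out the grasp move.

```bash
python3 - <<'E'
from h import *
f=np.load("scene.npz");P=cloud(calibration("scene"),f["d"]);g=np.load("side.npz");Q=cloud(calibration("side"),g["d"])
A=np.r_[P.reshape(-1,3),Q.reshape(-1,3)]
print("rows x .34->.70, cols y -.10->.26 (2cm), max z mm")
for x in np.arange(.30,.72,.02):
    print("%.2f"%x,[int(1000*max([0]+list(A[(abs(A[:,0]-x)<.01)&(abs(A[:,1]-y)<.01)&(A[:,2]<.3)][:,2]))) for y in np.arange(-.10,.26,.02)])
# pan floor mouth edge: blue points z<.012
hsv=cv2.cvtColor(f["im"],cv2.COLOR_RGB2HSV);m=(hsv[...,0]>100)&(hsv[...,0]<125)&(hsv[...,1]>150)&(P[...,2]<.02)&(abs(P[...,0]-.5)<.2)&(P[...,1]<0)&(P[...,1]>-.35)
th=np.radians(-103.2);px=np.array([np.cos(th),np.sin(th)]);py=np.array([-px[1],px[0]])
q=P[m][:,:2]-[.514,-.189];print("floor in pan frame pct",np.percentile(q@px,[1,5,95,99]).round(3),np.percentile(q@py,[1,5,95,99]).round(3))
for o in ((.588,-.077),(.557,-.030),(.489,-.056)):print((np.array(o)-[.514,-.189])@np.c_[px,py])
print("grasp delta units",(np.array([.431,.0175,.052-.0187])-get_obs()["tcp_pos"])/.025)
E
```

```text
rows x .34->.70, cols y -.10->.26 (2cm), max z mm
0.30 [25, 24, 24, 24, 26, 25, 24, 24, 23, 52, 53, 23, 23, 22, 20, 21, 19, 18]
0.32 [4, 2, 3, 3, 3, 3, 3, 3, 3, 51, 52, 49, 5, 4, 4, 4, 4, 4]
0.34 [3, 3, 4, 22, 21, 3, 1, 1, 2, 3, 50, 51, 41, 6, 5, 5, 4, 4]
0.36 [5, 4, 16, 22, 22, 4, 3, 2, 2, 2, 3, 48, 61, 65, 64, 4, 36, 35]
0.38 [3, 3, 2, 3, 14, 2, 2, 3, 2, 2, 0, 2, 63, 63, 6, 4, 36, 38]
0.40 [3, 3, 3, 2, 3, 3, 4, 60, 56, 66, 70, 73, 76, 75, 4, 3, 0, 37]
0.42 [4, 3, 58, 61, 63, 62, 63, 63, 63, 68, 70, 73, 74, 73, 4, 5, 4, 21]
0.44 [47, 61, 62, 62, 63, 62, 62, 62, 61, 3, 4, 3, 4, 4, 3, 4, 4, 82]
0.46 [0, 61, 63, 62, 61, 56, 2, 2, 4, 3, 3, 76, 77, 51, 21, 27, 60, 89]
0.48 [4, 20, 26, 22, 1, 3, 4, 3, 3, 4, 4, 4, 60, 52, 47, 44, 55, 24]
0.50 [3, 0, 22, 16, 5, 3, 3, 2, 2, 2, 3, 4, 3, 58, 85, 124, 123, 47]
0.52 [2, 2, 4, 3, 2, 4, 3, 3, 3, 4, 4, 79, 80, 62, 123, 127, 126, 85]
0.54 [4, 2, 2, 22, 21, 2, 3, 3, 4, 3, 3, 78, 78, 1, 122, 125, 125, 30]
0.56 [3, 3, 2, 23, 22, 2, 3, 3, 3, 3, 2, 2, 0, 0, 30, 56, 30, 61]
0.58 [16, 21, 20, 20, 21, 3, 3, 2, 2, 2, 0, 0, 2, 0, 57, 96, 22, 69]
0.60 [18, 20, 17, 2, 3, 3, 3, 4, 2, 0, 0, 1, 2, 2, 2, 97, 92, 80]
0.62 [3, 3, 2, 5, 2, 2, 2, 1, 0, 13, 19, 3, 1, 2, 2, 4, 3, 79]
0.64 [3, 2, 2, 3, 2, 3, 2, 1, 2, 22, 24, 11, 2, 3, 3, 2, 3, 2]
0.66 [3, 4, 3, 3, 7, 6, 5, 2, 2, 21, 21, 4, 3, 3, 3, 3, 3, 4]
0.68 [16, 15, 12, 11, 8, 6, 6, 14, 4, 3, 4, 3, 4, 3, 3, 4, 4, 53]
0.70 [17, 15, 3, 3, 3, 4, 16, 16, 273, 3, 293, 282, 14, 261, 298, 3, 56, 58]
floor in pan frame pct [-0.083 -0.069  0.071  0.074] [-0.094 -0.091  0.095  0.151]
[-0.1259388   0.04646954]
[-0.16461813  0.0055561 ]
[-0.12377722 -0.05471014]
grasp delta units [ 8.40086248 26.1898377  -7.88495973]
```

```bash
python3 -m pendant '{"translation":[[1.5,2,0],[3,4,-0.2],[4.5,6,-0.5],[6,8,-0.8],[7.2,10,-1],[8.4,12,-1.2],[9.4,14,-1.5],[9.6,16.4,-2],[9.5,18.8,-2.5],[9.3,21.2,-3],[9,23.7,-3.5],[8.5,26.1,-4]],"delta_rot":[[0,0,1.4],[0,0,2.8],[0,0,4.2],[0,0,5.6],[0,0,7],[0,0,8.4],[0,0,9.8],[0,0,11.2],[0,0,12.6],[0,0,14],[0,0,15.4],[0,0,16.3]]}' 1
python3 - <<'E'
from h import *
o=get_obs();print(o)
im,d=grab_frame("wrist");cv2.imwrite("pics/w1.png",im[...,::-1]);print(calibration("wrist"))
E
```

```text
clock: 1.6
tcp_pos: [0.4338, 0.0149, 0.1314]
orientation: [2.003, 2.42, 0.001]
contact_force: [1.4, 1.0, 1.0]
grip_width: 0.0851
gripper_force: 0.0
{'clock': 1.6, 'joints': array([ 0.3214509 ,  0.27115168, -0.56471956,  2.17348699,  0.21218455,
        0.74788667, -0.19494319]), 'qvel': array([-0.78512687,  0.04513256, -0.36179597,  0.30476367,  0.20641025,
       -0.27951662, -0.70023821]), 'tau': array([  5.97489372, -37.45319366,  -1.66143302, -20.15070498,
        -0.25779465,   0.65535955,   1.14004802]), 'tcp_pos': array([0.43376065, 0.01494427, 0.13141571]), 'orientation': array([2.00267157e+00, 2.41997002e+00, 1.17734718e-03]), 'contact_force': array([1.41845448, 1.04024729, 0.95128545]), 'moment': array([ 0.08224241, -0.09391405,  0.01279439]), 'gripper_force': 0.0, 'grip_width': 0.08505122179575064}
{'K': array([[371.64829954,   0.        , 315.66217824],
       [  0.        , 371.64829954, 234.72273871],
       [  0.        ,   0.        ,   1.        ]]), 'rvec': array([-2.83237338, -0.28501064, -0.04149494]), 'tvec': array([-0.42627325, -0.06785996,  0.26463581])}
```

View pics/w1.png

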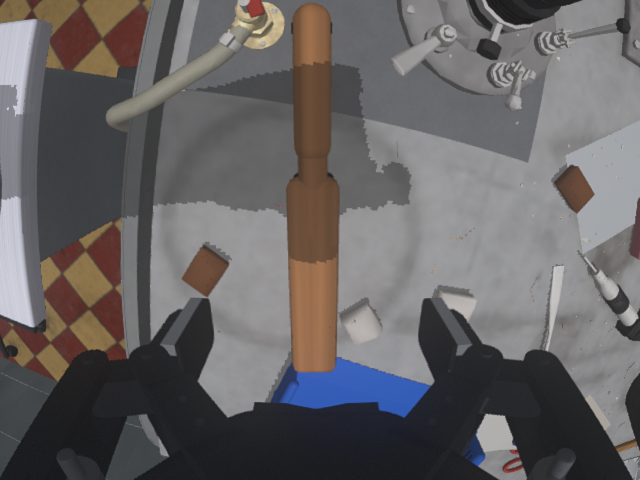

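The wrist view shows the brush lined up between the fingers, with the wooden back running from (314,180) to (314,371).

```bash
cat >> h.py <<'E'
def wcast(cal,uv,z):
    K=np.array(cal["K"]);R=cv2.Rodrigues(np.array(cal["rvec"],float))[0];t=np.array(cal["tvec"],float).ravel()
    uv=np.atleast_2d(uv).astype(float);e=(uv-K[:2,2])/K[0,0];r=np.linalg.norm(e,axis=1,keepdims=True)
    d=np.c_[e/r*np.sin(r),np.cos(r)]@R;c=-R.T@t
    return c+d*((z-c[2])/d[:,2])[:,None]
E
python3 - <<'E'
from h import *
c={'K':[[371.648,0,315.662],[0,371.648,234.723],[0,0,1]],'rvec':[-2.83237338,-0.28501064,-0.04149494],'tvec':[-0.42627325,-0.06785996,0.26463581]}
p=wcast(c,[[313.5,178],[314.5,371]],.06);print(p,np.linalg.norm(p[0]-p[1]));o=get_obs();print(o["tcp_pos"],o["orientation"])
v=p[1]-p[0];v/=np.linalg.norm(v);b=(p[0]+p[1])/2;gp=b-.025*v;print("grip",gp,np.degrees(np.arctan2(v[1],v[0])))
print((gp-o["tcp_pos"])/.025)
E
```

```text
[[ 0.42022264  0.06660576  0.06      ]
 [ 0.44756667 -0.06584816  0.06      ]] 0.1352469440221459
[0.43084406 0.02287224 0.13036044] [-1.98572998 -2.42939363 -0.00280266]
grip [0.42884019 0.02486251 0.06      ] -78.33561960188445
[-0.08015455  0.07961094 -2.81441777]
```

```bash
python3 -m pendant '{"translation":[[0,0,-1.3],[0,0.1,-2.6],[0,0.1,-3.9],[0,0.1,-3.9]],"delta_rot":[[0,0,0],[0,0,0],[0,0,0],[0,0,0]]}' 1
python3 -m pendant '{"translation":[[0,0,0],[0,0,0],[0,0,0],[0,0,0],[0,0,0]],"delta_rot":[[0,0,0],[0,0,0],[0,0,0],[0,0,0],[0,0,0]]}' 0 80
```

```text
clock: 2.15
tcp_pos: [0.4321, 0.0153, 0.0325]
orientation: [-2.003, -2.415, 0.005]
contact_force: [-0.2, -0.0, 0.4]
grip_width: 0.0854
gripper_force: 0.0
clock: 2.78
tcp_pos: [0.4344, 0.0154, 0.0352]
orientation: [2.006, 2.416, 0.0]
contact_force: [-1.8, 0.0, 10.1]
grip_width: 0.0309
gripper_force: 78.2
```

```bash
python3 -m pendant '{"translation":[[0,0,1.4],[0,0,2.8],[0.6,0,2.8],[1.3,0,2.8],[2,0.1,2.8],[2.7,0.2,2.8],[3.4,0.3,2.8],[4,0.3,2.8],[4.4,0.3,2.8],[4.4,0.3,2.8],[4.4,0.3,2],[4.4,0.3,1]],"delta_rot":[[0,0,0],[0,0,0],[0,0,1.9],[0,0,3.8],[0,0,5.7],[0,0,7.6],[0,0,9.5],[0,0,11.4],[0,0,13],[0,0,13],[0,0,13],[0,0,13]]}' 0 80
python3 - <<'E'
from h import *
cs=[]
for n in("scene","side"):
    im,d=grab_frame(n);np.savez(n+"2.npz",im=im,d=d);x=(260,185) if n=="scene" else (260,195);cs.append(cv2.resize(im[x[1]:x[1]+120,x[0]:x[0]+160,::-1],(400,300),interpolation=cv2.INTER_CUBIC))
    if n=="scene":
        P=cloud(calibration(n),d);hsv=cv2.cvtColor(im,cv2.COLOR_RGB2HSV)
        m=(hsv[...,0]<18)&(hsv[...,1]>140)&(hsv[...,2]>90)&(P[...,2]>.05)&(P[...,2]<.15)&(abs(P[...,0]-.5)<.2)&(abs(P[...,1])<.12)
        q=P[m];print(len(q),q.min(0),q.max(0),cv2.minAreaRect((q[:,:2]*1000).astype(np.float32)))
im,d=grab_frame("wrist");cs.append(cv2.resize(im[...,::-1],(400,300)))
cv2.imwrite("pics/c2.png",np.vstack([np.hstack(cs[:2]),np.hstack([cs[2],cs[2]*0])]))
E
```

```text
clock: 4.28
tcp_pos: [0.5434, 0.0228, 0.058]
orientation: [0.397, 3.116, -0.001]
contact_force: [-1.2, 0.4, -2.0]
grip_width: 0.0311
gripper_force: 80.1
545 [ 0.40311035 -0.01027894  0.06340118] [0.63776645 0.07101821 0.09831847] ((520.6744384765625, 32.07286071777344), (33.01823806762695, 240.35743713378906), 75.35933685302734)
```

View pics/c2.png

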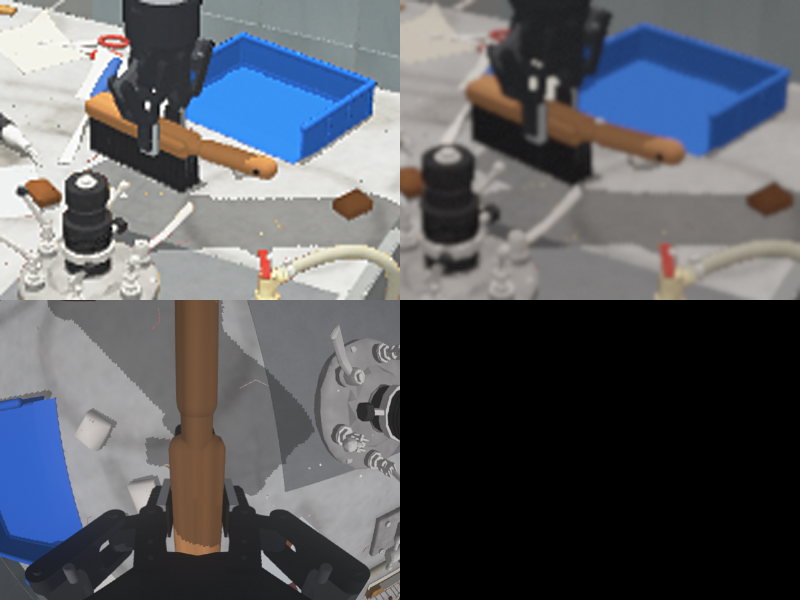

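The brush is held level and parallel to the mouth, behind the offcuts, so I sweep.

```bash
python3 -m pendant '{"translation":[[-0.4,0.1,-0.62],[-0.56,-0.6,-0.62],[-0.73,-1.3,-0.62],[-0.89,-2,-0.62],[-1.06,-2.7,-0.62],[-1.22,-3.4,-0.62],[-1.38,-4.1,-0.62],[-1.55,-4.8,-0.62],[-1.71,-5.5,-0.62],[-1.88,-6.2,-0.62],[-2.04,-6.9,-0.62],[-2.2,-7.6,-0.62]],"delta_rot":[[0,0,0.3],[0,0,0.3],[0,0,0.3],[0,0,0.3],[0,0,0.3],[0,0,0.3],[0,0,0.3],[0,0,0.3],[0,0,0.3],[0,0,0.3],[0,0,0.3],[0,0,0.3]]}' 0 80
python3 - <<'E'
from h import *
cs=[]
for n in("scene","side"):
    im,d=grab_frame(n);np.savez(n+"3.npz",im=im,d=d);x=(260,185) if n=="scene" else (260,195);cs.append(cv2.resize(im[x[1]:x[1]+120,x[0]:x[0]+160,::-1],(400,300),interpolation=cv2.INTER_CUBIC))
im,d=grab_frame("wrist");cs.append(cv2.resize(im[...,::-1],(400,300)))
cv2.imwrite("pics/c3.png",np.vstack([np.hstack(cs[:2]),np.hstack([cs[2],cs[2]*0])]))
E
```

```text
clock: 5.92
tcp_pos: [0.4887, -0.1681, 0.0436]
orientation: [-0.352, -3.122, -0.0]
contact_force: [0.4, 0.3, -1.9]
grip_width: 0.0307
gripper_force: 80.1
```

View pics/c3.png

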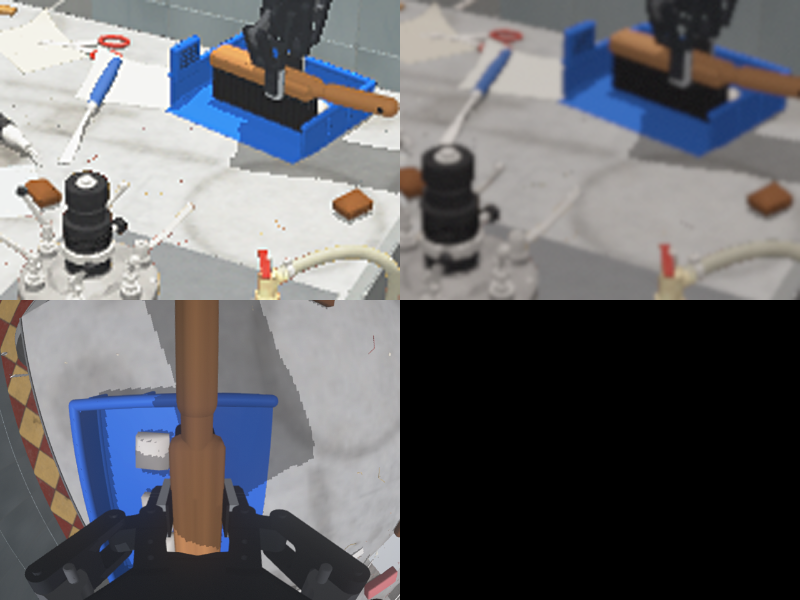

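No offcut is left on the desk in front of the pan. The wrist view shows white lumps inside it beside the brush, at (150,450) and (147,497). I put the brush back at the sweep start pose.

```bash
python3 -m pendant '{"translation":[[0,0,1.4],[0,0,2.8],[0.55,1.9,2.8],[1.1,3.8,2.8],[1.65,5.7,2.8],[2.2,7.6,2.8],[2.2,7.6,2.4],[2.2,7.6,1.3],[2.2,7.6,0.5],[2.2,7.6,0.1],[2.2,7.6,-0.2],[2.2,7.6,-0.32]],"delta_rot":[[0,0,0],[0,0,0],[0,0,0],[0,0,0],[0,0,0],[0,0,0],[0,0,0],[0,0,0],[0,0,0],[0,0,0],[0,0,0],[0,0,0]]}' 0 80
python3 -m pendant '{"translation":[[0,0,0],[0,0,0]],"delta_rot":[[0,0,0],[0,0,0]]}' 0 80
```

```text
clock: 7.58
tcp_pos: [0.5442, 0.023, 0.0356]
orientation: [0.353, 3.122, 0.0]
contact_force: [0.4, -0.4, -1.5]
grip_width: 0.0307
gripper_force: 80.2
clock: 7.82
tcp_pos: [0.5444, 0.0231, 0.0362]
orientation: [0.352, 3.121, 0.0]
contact_force: [0.3, 0.0, -2.2]
grip_width: 0.0309
gripper_force: 80.2
```

```bash
python3 -m pendant '{"translation":[[0,0,-0.06],[0,0,-0.1]],"delta_rot":[[0,0,0],[0,0,0]]}' 0 80
python3 -m pendant '{"translation":[[0,0,0],[0,0,0],[0,0,0],[0,0,0]],"delta_rot":[[0,0,0],[0,0,0],[0,0,0],[0,0,0]]}' 1
python3 -m pendant '{"translation":[[0,0,1],[0,0,2.5],[0,-0.8,4.5],[0.5,-2.4,5.2],[1,-4.5,5.2],[1.6,-6,5.2]],"delta_rot":[[0,0,0],[0,0,0],[0,0,-2],[0,0,-4],[0,0,-6],[0,0,-8]]}' 1
python3 - <<'E'
from h import *
cs=[]
for n in("scene","side"):
    im,d=grab_frame(n);np.savez(n+"4.npz",im=im,d=d);x=(260,185) if n=="scene" else (260,195);cs.append(cv2.resize(im[x[1]:x[1]+120,x[0]:x[0]+160,::-1],(400,300),interpolation=cv2.INTER_CUBIC))
im,d=grab_frame("wrist");c=calibration("wrist");print(c,get_obs()["joints"]);np.savez("w4.npz",im=im,d=d,**{k:np.array(v) for k,v in c.items()});cs.append(cv2.resize(im[...,::-1],(400,300)))
cv2.imwrite("pics/c4.png",np.vstack([np.hstack(cs[:2]),np.hstack([cs[2],cs[2]*0])]))
E
```

```text
clock: 8.07
tcp_pos: [0.5445, 0.0231, 0.0352]
orientation: [0.353, 3.121, -0.002]
contact_force: [-8.8, -2.3, 27.1]
grip_width: 0.0308
gripper_force: 83.5
clock: 8.57
tcp_pos: [0.5439, 0.0231, 0.033]
orientation: [-0.352, -3.122, -0.0]
contact_force: [0.4, 0.3, 0.6]
grip_width: 0.0851
gripper_force: 0.0
clock: 9.32
tcp_pos: [0.584, -0.1299, 0.1634]
orientation: [1.409, 2.807, -0.001]
contact_force: [0.6, 0.1, -0.6]
grip_width: 0.0856
gripper_force: 0.0
{'K': array([[371.64829954,   0.        , 315.66217824],
       [  0.        , 371.64829954, 234.72273871],
       [  0.        ,   0.        ,   1.        ]]), 'rvec': array([-2.706477  , -0.90269975, -0.13637677]), 'tvec': array([-0.38929662, -0.45115117,  0.17918318])} [ 0.58211321  0.49786767 -0.62175217  1.77710022  0.34321608  0.9768801
  0.46646313]
```

View pics/c4.png

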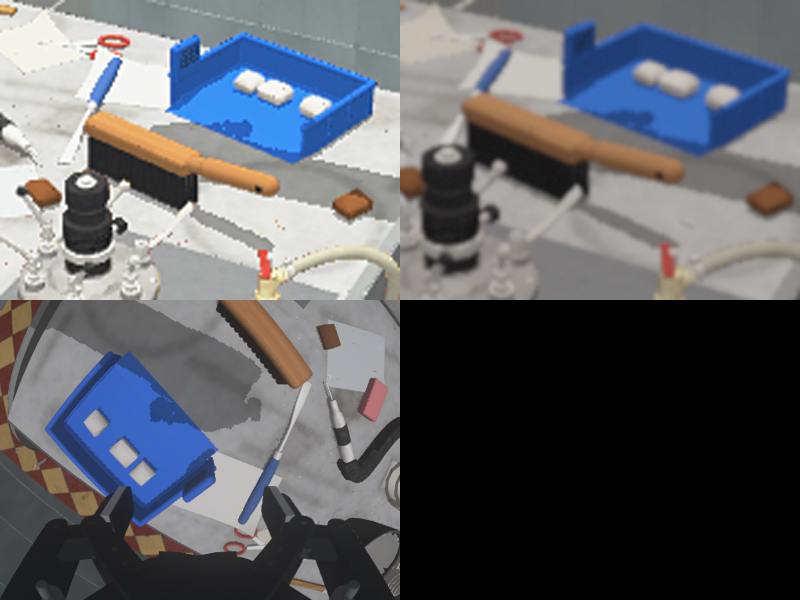

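All three offcuts are in the pan and the brush stands on its bristles, clear of it. Next I re-measure the pan and tab.

```bash
python3 - <<'E'
from h import *
for n in("scene","side"):
    f=np.load(n+"4.npz");im,d=f["im"],f["d"];P=cloud(calibration(n),d);hsv=cv2.cvtColor(im,cv2.COLOR_RGB2HSV)
    ws=(abs(P[...,0]-.5)<.2)&(P[...,1]<.1)&(P[...,1]>-.4)
    m=((hsv[...,0]>100)&(hsv[...,0]<125)&(hsv[...,1]>150)&ws).astype(np.uint8)
    k,l,s,c=cv2.connectedComponentsWithStats(m);j=1+np.argmax(s[1:,4]);q=P[l==j]
    rim=q[(q[:,2]>.038)&(q[:,2]<.05)];print(n,cv2.minAreaRect((rim[:,:2]*1000).astype(np.float32)))
    tab=q[(q[:,2]>.054)&(q[:,0]<.66)];print(" tab",len(tab),tab.mean(0).round(4),np.median(tab,0).round(4),cv2.minAreaRect((tab[:,:2]*1000).astype(np.float32)),tab[:,2].max())
f=np.load("w4.npz");im=f["im"];hsv=cv2.cvtColor(im,cv2.COLOR_RGB2HSV);c={k:f[k] for k in("K","rvec","tvec")}
m=((hsv[...,0]>100)&(hsv[...,0]<125)&(hsv[...,1]>130)).astype(np.uint8)
m[:240]=0;m[:,:280]=0;m[:,350:]=0
k,l,s,cc=cv2.connectedComponentsWithStats(m);print(s[1:])
# wrist depth -> points (optical-axis depth)
d=f["d"];K=c["K"];v,u=np.mgrid[:480,:640];e=np.stack([u-K[0,2],v-K[1,2]],-1)/K[0,0];r=np.linalg.norm(e,axis=-1,keepdims=True)
P=np.concatenate([e/r*np.tan(r)*d[...,None],d[...,None]],-1);R=cv2.Rodrigues(c["rvec"])[0];P=(P-c["tvec"].ravel())@R
b=(hsv[...,0]>100)&(hsv[...,0]<125)&(hsv[...,1]>130)&(d>0)
t=P[b&(P[...,2]>.062)&(P[...,2]<.085)&(abs(P[...,0]-.61)<.06)&(abs(P[...,1]+.165)<.06)];print("wrist tab",len(t),t.mean(0),t.max(0),t.min(0),cv2.minAreaRect((t[:,:2]*1000).astype(np.float32)) if len(t) else 0)
t=P[b&(P[...,2]>.036)&(P[...,2]<.05)&(abs(P[...,0]-.5)<.2)&(abs(P[...,1]+.19)<.15)];print("wrist rim",len(t),cv2.minAreaRect((t[:,:2]*1000).astype(np.float32)) if len(t) else 0)
print(get_obs()["tcp_pos"],get_obs()["orientation"])
E
```

```text
scene ((514.52978515625, -195.01309204101562), (144.81149291992188, 197.38865661621094), 77.17948913574219)
 tab 87 [ 0.612  -0.1645  0.0668] [ 0.6115 -0.1616  0.0677] ((613.0970458984375, -167.2725067138672), (48.53355026245117, 14.002447128295898), 78.17073059082031) 0.07765752925272261
side ((511.29376220703125, -194.21009826660156), (141.30345153808594, 192.70440673828125), 76.33201599121094)
 tab 81 [ 0.6091 -0.1653  0.0659] [ 0.6089 -0.1642  0.0665] ((609.8410034179688, -167.4755859375), (37.74039077758789, 7.932465076446533), 76.1317367553711) 0.07602268643036834
[[ 280  240   68   84 4024]
 [ 313  285    1    1    1]
 [ 306  289    2    2    2]
 [ 313  288    1    1    1]
 [ 305  298    1    1    1]]
wrist tab 932 [ 0.6114291  -0.1631852   0.07326406] [ 0.62060448 -0.14290403  0.07689101] [ 0.60306746 -0.18590562  0.06212704] ((611.9270629882812, -164.69540405273438), (44.70745849609375, 10.546536445617676), 77.34247589111328)
wrist rim 4120 ((514.4432983398438, -190.13595581054688), (141.48097229003906, 192.51072692871094), 77.98707580566406)
[ 0.58412406 -0.12962852  0.16277604] [ 1.40466655e+00  2.80994667e+00 -1.24558671e-03]
```

```bash
python3 -m pendant '{"translation":[[0.3,-0.4,0],[0.6,-0.8,0],[0.9,-1.2,-0.3],[1.12,-1.42,-0.6],[1.12,-1.42,-1],[1.12,-1.42,-1.5],[1.12,-1.42,-2.6],[1.12,-1.42,-3.6],[1.12,-1.42,-4.3],[1.12,-1.42,-4.64],[1.12,-1.42,-4.64]],"delta_rot":[[0,0,-2],[0,0,-4],[0,0,-6],[0,0,-8],[0,0,-9.9],[0,0,-9.9],[0,0,-9.9],[0,0,-9.9],[0,0,-9.9],[0,0,-9.9],[0,0,-9.9]]}' 0.7
python3 - <<'E'
from h import *
im,d=grab_frame("wrist");o=get_obs();print(o["joints"].round(2),o["contact_force"])
a=cv2.resize(im[...,::-1],(400,300));im,d=grab_frame("side");b=cv2.resize(im[195:315,260:420,::-1],(400,300),interpolation=cv2.INTER_CUBIC)
cv2.imwrite("pics/c5.png",np.hstack([a,b]))
E
```

```text
clock: 10.85
tcp_pos: [0.6119, -0.1621, 0.0468]
orientation: [-2.446, -1.97, 0.0]
contact_force: [-0.3, -0.2, 0.1]
grip_width: 0.0595
gripper_force: 0.0
[ 0.43  0.65 -0.37  1.77  0.31  0.78 -0.31] [ 0.73751266  0.26440725 -0.0103412 ]
```

View pics/c5.png

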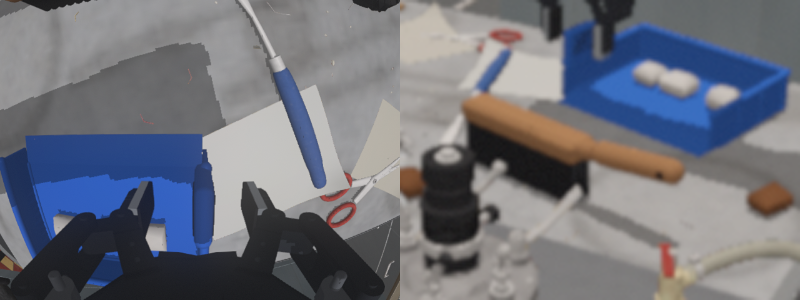

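The tab at wrist (203,200) sits between the fingers and is parallel to the pads. I grip it and start the tip.

```bash
python3 -m pendant '{"translation":[[0,0,0],[0,0,0],[0,0,0],[0,0,0],[0,0,0]],"delta_rot":[[0,0,0],[0,0,0],[0,0,0],[0,0,0],[0,0,0]]}' 0 110
python3 -m pendant '{"translation":[[-0.09,-0.04,0.37],[-0.18,-0.08,0.74],[-0.3,-0.14,1.1],[-0.41,-0.2,1.47]],"delta_rot":[[0.22,-0.45,0],[0.43,-0.9,0],[0.65,-1.35,0],[0.86,-1.8,0]]}' 0 110
python3 -c "from bench import *;print(get_obs()['joints'].round(2),get_obs()['moment'])"
```

```text
clock: 11.58
tcp_pos: [0.6134, -0.1624, 0.0482]
orientation: [2.446, 1.968, 0.003]
contact_force: [2.1, 0.3, 5.3]
grip_width: 0.0106
gripper_force: 107.9
clock: 12.08
tcp_pos: [0.6028, -0.1671, 0.0847]
orientation: [2.406, 1.937, 0.267]
contact_force: [2.8, -0.3, 0.4]
grip_width: 0.01
gripper_force: 107.8
[ 0.58  0.56 -0.46  1.88  0.23  0.63 -0.19] [-0.09326686 -0.30913068  0.12077141]
```

```bash
python3 -m pendant '{"translation":[[-0.14,-0.07,0.35],[-0.3,-0.14,0.7],[-0.47,-0.22,1.03],[-0.64,-0.3,1.36],[-0.64,-0.3,1.36]],"delta_rot":[[0.22,-0.45,0],[0.43,-0.9,0],[0.65,-1.35,0],[0.86,-1.8,0],[0.86,-1.8,0]]}' 0 110
python3 - <<'E'
from h import *
o=get_obs();print(o["joints"].round(2),o["moment"])
cs=[]
for n in("scene","side"):
    im,d=grab_frame(n);x=(280,175) if n=="scene" else (280,185);cs.append(cv2.resize(im[x[1]:x[1]+120,x[0]:x[0]+160,::-1],(400,300),interpolation=cv2.INTER_CUBIC))
im,d=grab_frame("wrist");cs.append(cv2.resize(im[...,::-1],(400,300)))
cv2.imwrite("pics/c6.png",np.vstack([np.hstack(cs[:2]),np.hstack([cs[2],cs[2]*0])]))
E
```

```text
clock: 12.7
tcp_pos: [0.5858, -0.1758, 0.1185]
orientation: [2.352, 1.889, 0.517]
contact_force: [3.0, 0.6, 1.8]
grip_width: 0.0103
gripper_force: 108.0
[ 0.81  0.49 -0.62  1.97  0.1   0.49 -0.01] [-0.28451672  0.12043549  0.01052836]
```

View pics/c6.png

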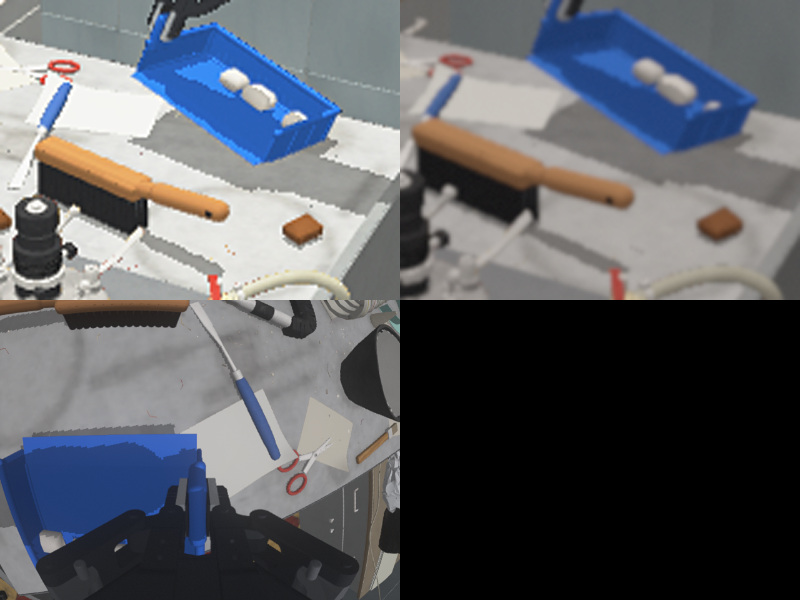

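The pan is tipped about 20° onto the near back corner, and the offcuts are moving towards it. I continue to 30°.

```bash
python3 -m pendant '{"translation":[[-0.2,-0.09,0.32],[-0.4,-0.19,0.64],[-0.62,-0.3,0.93],[-0.84,-0.41,1.22],[-0.84,-0.41,1.22],[-0.84,-0.41,1.22],[-0.84,-0.41,1.22],[-0.84,-0.41,1.22]],"delta_rot":[[0.22,-0.45,0],[0.43,-0.9,0],[0.65,-1.35,0],[0.86,-1.8,0],[0.86,-1.8,0],[0.86,-1.8,0],[0.86,-1.8,0],[0.86,-1.8,0]]}' 0 110
python3 - <<'E'
from h import *
o=get_obs();print(o["joints"].round(2),o["moment"])
cs=[]
for n in("scene","side"):
    im,d=grab_frame(n);np.savez(n+"7.npz",im=im,d=d);x=(280,175) if n=="scene" else (280,185);cs.append(cv2.resize(im[x[1]:x[1]+120,x[0]:x[0]+160,::-1],(400,300),interpolation=cv2.INTER_CUBIC))
    P=cloud(calibration(n),d);hsv=cv2.cvtColor(im,cv2.COLOR_RGB2HSV)
    m=(hsv[...,0]>100)&(hsv[...,0]<125)&(hsv[...,1]>150)&(abs(P[...,0]-.5)<.17)&(P[...,1]<-.02)&(P[...,1]>-.4)
    q=P[m];b=q[np.argsort(q[:,2])[:20]];print(n,"lowest",b.mean(0).round(3),b[:,2].min().round(4))
    w=(hsv[...,1]<50)&(abs(P[...,0]-.45)<.1)&(P[...,1]<-.1)&(P[...,1]>-.35)&(P[...,2]>.012)&(P[...,2]<.1)
    print(" white",P[w].mean(0).round(3) if w.any() else 0,w.sum())
im,d=grab_frame("wrist");cs.append(cv2.resize(im[...,::-1],(400,300)))
cv2.imwrite("pics/c7.png",np.vstack([np.hstack(cs[:2]),np.hstack([cs[2],cs[2]*0])]))
E
```

```text
clock: 13.85
tcp_pos: [0.5663, -0.1844, 0.1491]
orientation: [2.278, 1.834, 0.763]
contact_force: [4.3, 0.9, 5.4]
grip_width: 0.0104
gripper_force: 108.5
[ 1.12  0.48 -0.86  2.06 -0.05  0.38  0.22] [-0.11183808 -0.07265909 -0.01883844]
scene lowest [ 0.406 -0.217  0.013] 0.005
 white [ 0.453 -0.233  0.044] 167
side lowest [ 0.405 -0.219  0.014] 0.007
 white [ 0.455 -0.235  0.046] 182
```

View pics/c7.png

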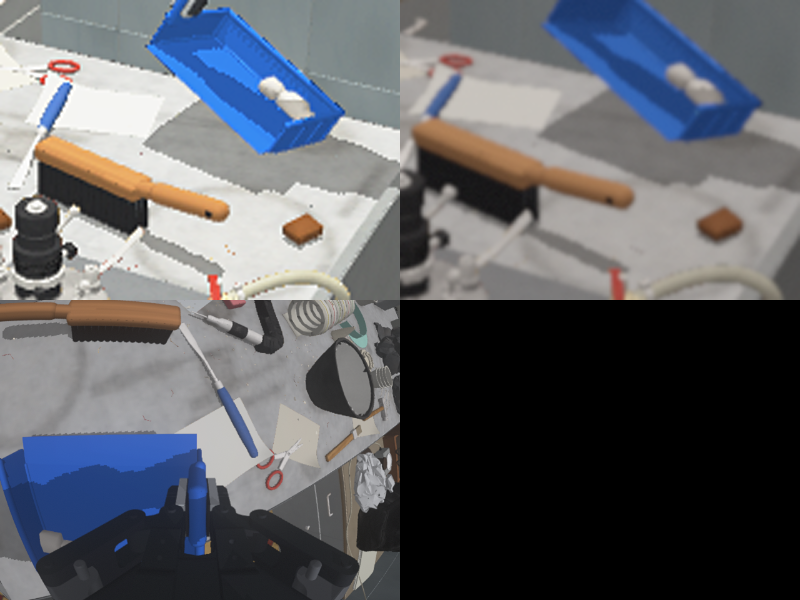

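Tipped about 30°. Now I compute the offcut positions in the tipped pan frame, using the rigid grasp.

```bash
python3 - <<'E'
from h import *
from scipy.spatial.transform import Rotation as Ro
o=get_obs();R1=Ro.from_rotvec(o["orientation"]);R0=Ro.from_rotvec([2.446,1.968,.003]);D=R1*R0.inv()
print("tilt",np.degrees(D.magnitude()),D.as_rotvec())
th=np.radians(-102.7);Rp=D*Ro.from_euler("z",th)
tcp=o["tcp_pos"];loc=np.array([-.039,.091,.0475]);org=tcp-Rp.apply(loc)
for p in((.075,-.095,0),(.075,.095,0),(-.075,-.095,0)):print(p,(org+Rp.apply(p)).round(4))
for n in("scene","side"):
    f=np.load(n+"7.npz");im,d=f["im"],f["d"];P=cloud(calibration(n),d);hsv=cv2.cvtColor(im,cv2.COLOR_RGB2HSV)
    L=Rp.inv().apply((P.reshape(-1,3)-org)).reshape(P.shape)
    w=(hsv[...,1]<70)&(abs(L[...,0])<.08)&(abs(L[...,1])<.1)&(L[...,2]>.006)&(L[...,2]<.06)
    k,l,s,c=cv2.connectedComponentsWithStats(w.astype(np.uint8))
    for j in range(1,k):
        if s[j,4]>8:q=L[l==j]*1000;print(n,s[j],q.mean(0).round(),q.min(0).round(),q.max(0).round())
f=Ro
im,d=grab_frame("wrist");c=calibration("wrist");hsv=cv2.cvtColor(im,cv2.COLOR_RGB2HSV)
K=np.array(c["K"]);v,u=np.mgrid[:480,:640];e=np.stack([u-K[0,2],v-K[1,2]],-1)/K[0,0];r=np.linalg.norm(e,axis=-1,keepdims=True)
P=np.concatenate([e/r*np.tan(r)*d[...,None],d[...,None]],-1);Rc=cv2.Rodrigues(np.array(c["rvec"]))[0];P=(P-np.array(c["tvec"]).ravel())@Rc
L=Rp.inv().apply((P.reshape(-1,3)-org)).reshape(P.shape)
w=(hsv[...,1]<70)&(abs(L[...,0])<.08)&(abs(L[...,1])<.1)&(L[...,2]>.006)&(L[...,2]<.06)&(d>0)
k,l,s,cc=cv2.connectedComponentsWithStats(w.astype(np.uint8))
for j in range(1,k):
    if s[j,4]>20:q=L[l==j]*1000;print("wrist",s[j],q.mean(0).round(),q.min(0).round(),q.max(0).round())
E
```

```text
tilt 29.87147560868911 [ 0.22587779 -0.46988188  0.00138203]
(0.075, -0.095, 0) [ 4.071e-01 -2.323e-01  1.000e-04]
(0.075, 0.095, 0) [ 0.5747 -0.2824  0.0743]
(-0.075, -0.095, 0) [ 0.4287 -0.0913  0.0464]
scene [352 177   7   5  19] [-46.  80.  54.] [-51.  72.  48.] [-36.  85.  60.]
scene [383 206  23  17 167] [ 55. -36.  18.] [ 37. -74.   6.] [79. -3. 28.]
side [352 177   5   5  20] [-45.  79.  55.] [-52.  74.  49.] [-33.  84.  60.]
side [387 210  22  17 191] [ 55. -35.  20.] [-53. -92.   6.] [80. -5. 45.]
wrist [328 261  14  35 128] [-51.  98.  53.] [-56.  95.  39.] [-49. 100.  60.]
wrist [287 286  14  11 120] [-50.  81.  56.] [-51.  78.  51.] [-50.  84.  60.]
wrist [  63  368   52   38 1178] [ 49. -73.  19.] [ 42. -93.   8.] [ 69. -51.  27.]
```

```bash
cat > prof.py <<'E'
from h import *
from scipy.spatial.transform import Rotation as Ro
def prof():
    o=get_obs();D=Ro.from_rotvec(o["orientation"])*Ro.from_rotvec([2.446,1.968,.003]).inv();Rp=D*Ro.from_euler("z",np.radians(-102.7))
    org=o["tcp_pos"]-Rp.apply([-.039,.091,.0475])
    print("tilt",np.degrees(D.magnitude()),"corner",(org+Rp.apply([.075,-.095,0])).round(4),"F",o["contact_force"].round(1),o["joints"].round(2))
    H={}
    for n in("scene","side"):
        im,d=grab_frame(n);P=cloud(calibration(n),d);s=cv2.cvtColor(im,cv2.COLOR_RGB2HSV)[...,1]
        L=Rp.inv().apply((P.reshape(-1,3)-org)).reshape(P.shape)*1000
        w=(s<90)&(abs(L[...,0]-20)<62)&(L[...,1]>-93)&(L[...,1]<80)&(L[...,2]>6)&(L[...,2]<45)
        print(n);q=L[w];v=im[w].mean(1)
        for y in range(-96,84,6):
            k=(q[:,1]>=y)&(q[:,1]<y+6)
            if k.sum():print("  y%4d n%3d x %3.0f..%3.0f zmax %2.0f bright %3.0f"%(y,k.sum(),q[k,0].min(),q[k,0].max(),q[k,2].max(),v[k].mean()))
E
python3 -c "from prof import *;prof()"
```

```text
tilt 29.873346335932716 corner [ 4.072e-01 -2.323e-01  1.000e-04] F [4.1 1.1 5.8] [ 1.12  0.48 -0.86  2.06 -0.05  0.38  0.22]
scene
  y -96 n  1 x -18..-18 zmax 44 bright 148
  y -90 n  1 x  10.. 10 zmax 43 bright 146
  y -78 n  3 x  43.. 58 zmax 26 bright 167
  y -72 n  9 x  40.. 58 zmax 26 bright 194
  y -66 n  8 x  40.. 53 zmax 25 bright 195
  y -60 n 21 x  49.. 78 zmax 26 bright 178
  y -54 n 17 x  50.. 82 zmax 26 bright 185
  y -48 n 17 x  50.. 71 zmax 27 bright 202
  y -42 n 19 x  46.. 72 zmax 26 bright 210
  y -36 n 11 x  50.. 68 zmax 22 bright 224
  y -30 n 13 x  46.. 71 zmax 23 bright 177
  y -24 n 15 x  45.. 77 zmax 22 bright 202
  y -18 n 17 x  46.. 80 zmax 25 bright 201
  y -12 n 13 x  45.. 71 zmax 23 bright 219
  y  -6 n  8 x  46.. 62 zmax 21 bright 216
  y   0 n  1 x  78.. 78 zmax 10 bright 204
side
  y -72 n  6 x  48.. 59 zmax 27 bright 123
  y -66 n  5 x  44.. 76 zmax 23 bright 127
  y -60 n 21 x  53.. 74 zmax 28 bright 134
  y -54 n 20 x  50.. 72 zmax 27 bright 139
  y -48 n 22 x  53.. 80 zmax 28 bright 152
  y -42 n 20 x  51.. 80 zmax 27 bright 156
  y -36 n 18 x  50.. 80 zmax 27 bright 148
  y -30 n 16 x  47.. 82 zmax 23 bright 138
  y -24 n 23 x  48.. 80 zmax 25 bright 146
  y -18 n 19 x  46.. 71 zmax 25 bright 148
  y -12 n 17 x  46.. 66 zmax 25 bright 157
  y  -6 n  7 x  50.. 79 zmax 25 bright 139
  y   0 n  1 x  79.. 79 zmax 17 bright 129
```

The three offcuts touch in one packed row ending in the corner, at pan y of about -77, -47 and -17. The corner rests on the desk (z ≈ 0), the tilt is 29.9° and the readings are unchanged between two checks, so I hand in.

```bash
python3 -c "
from bench import *
print(abs(get_obs()['qvel']).max(),hand_in())"
```

```text
the job is handed in; nothing more can be done
0.0016743647158299496 None
```

I swept all three offcuts into the pan, stood the brush on its bristles clear of it, and handed in holding the pan steady by its tab, tipped 29.9° onto the diagonal back corner; the offcuts lie as a touching row about 90 mm long, running from that corner along the back wall rather than in a tight heap.

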